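Rock a seized stepped pin out of a drilling jig

ROBOT

A 6-joint arm with a two-finger parallel gripper is mounted at the origin on a cart in front of the work surface, level with it; the furniture and walls round the work are solid. World frame = base frame: x ahead of the robot, y to its left, z up, the work surface at z = 0. Lengths are in m, angles in rad, forces in N, time in s.
With the tool pointing down it reaches from about 0.425 to 0.95 m from the base axis. Payload 3.5 kg.
Tool frame: the origin (TCP) lies on the centre line of the jaws, within the pads' length; the fingertips stand tip_extent ahead of it and the grasp point (between the pads) lies 2 mm behind it (tip_extent is the distance from the TCP to the fingertips, in m); z points along the fingers, y is the direction in which the jaws open and shut (so a half turn about z gives the same grasp; the last joint's range is limited). The gripper opens to 85 mm and grips with 20 to 120 N. Pads are 22 mm wide; open, the fingers measure 114 mm over their backs; the gripper's body (76 mm by 85 mm) begins 54 mm behind the grasp point. The pads swing forward as they close: fully open they stand 13 mm farther back than shut.
Start: joints at [-1.344, 0.286, 1.577, -0, 1.279, -0.15], TCP at [0.248, -0.628, 0.248] pointing down, gripper open.
Joint ranges: [-2.77, 2.77], [-0.9, 2.22], [0.21, 2.48], [-1.53, 4.67], [0.24, 2.81], [-2.84, 2.84]. Speed limits (rad/s): [2.79, 2.79, 3.14, 3.14, 3.14, 3.14].

INTERFACE

Orientations are given as a unit quaternion [x, y, z, w].
In Python, from plant import * gives the robot as it stands.
- The arm moves only by the shell command python3 -m crank 'ROWS' [FORCE]. ROWS is JSON, a list of rows, each a list of 7 numbers: the gripper's target within -1 to 1 (shut at 1, half-way at 0, fully open at -1), then the shift along the tool's x, y, z in cm, then the turn, a rotation vector about the tool's x, y, z in degrees. In form: [[fingers, tx, ty, tz, wx, wy, wz], ...]. A call has 1 to 5 rows; each row shifts and turns the commanded pose from where the row before left it, along the tool's axes as they then stand; what a row does not reach is not made up. A row lasts 1/10 s, in which the tool goes at most 50 mm and 8.59 degrees, less where a joint would pass 70% of its speed; a pose out of reach is approached as far as the arm can. A call is refused whole if a number of a shift passes 5 or a number of a turn 8.59, either way. A call with a gripper value outside its range is refused whole. The fingers move at their own pace and stop on an object; FORCE is the grip in N (left out, the last holds). Time passes only in rows, so rows that do not move let the fingers close. It gives the time, the measured TCP pose, the force and the opening at its end, in the units of the state.
- get_state(): the state, without advancing time (a new reading comes with each control period).
- read_camera(name): name is "scene" or "top" or "wrist"; returns a dict with "color" (384x512x3 uint8, red, green, blue), "vfov" (degrees; the focal length in pixels is half the picture's height over the tangent of half this angle, whatever the lens; pixels are square), "cx", "cy" (the principal point, pixels), "cam_to_world" (4x4, takes a point from camera to world coordinates). Camera axes: x right, y up, looking along -z (the intrinsics and any distortion apply to the point x, -y, -z); pixel columns grow to the right and rows downward; lengths in m; the calibration is good to about 2 mm. A picture is of the moment at which its call begins. There is no depth.
- sign_off(): hands the job in, once; it reports no verdict.
Trained networks look in the newest picture that a camera, given by its name, has taken for a name from the list of things; names that differ only in an ending like _2 or _b are one class to them, and where a whole thing is asked for, a point or a joint stands for the part that bears it (a point fixed in the world has none). Each returns a list of dicts, best first, with "p" (0 to 1); they miss things now and then, are a little off and sometimes report something else, mostly with a low value. They report only what shows in the picture. A call takes as long as a camera call. They do not tell look-alikes from the thing itself.
- trace(thing, camera): "pixels" (384x512 bool, what is visible of it) and "location" ([column, row] in pixels, amid what is visible of it).
- place_of(thing, camera): "location" ([column, row] in pixels: a listed point, or the origin of a listed thing).
The state is a dict: "time": time; "qpos": joint angles; "dq": joint speeds; "joint_efforts": joint torques, N m; "eef_pos": TCP position; "tcp_rot": TCP orientation; "contact_force": force on the tool from outside, world axes, zero at the start; "wrist_torque": the same for the moment, N m; "opening": opening from 0.0 (shut) to 1.0 (fully open).
Only numpy, scipy, OpenCV 4.12 (cv2) and the standard library are available. Lean on these libraries where they do the work, as an engineer would, in place of code of your own. Each camera call takes 0.05 s, during which the arm holds its last target.

TASK

The stepped locating pin has seized in the drilling jig. Rock it from side to side along the slot and draw it up a step at a time until it comes clear, without wrenching at it when it sticks, then stand it upright on its foot in the shallow drip tray, ready for oiling. Leave the other things on the bench alone.

Things in the scene. Friction and masses are not known exactly. Their poses are not given: they have to be found in the camera images.
- pin: Plain steel stepped pin, 0.11 to 0.23 kg, upright in the jig, 120 mm tall. Origin: centre of its underside; z up the pin, x along the slot. 18 mm thick in y. Widths in x: sole 14 mm up to z = 4, foot 31 mm up to 18, middle 22 mm up to 33, shank 16 mm up to 120; so two flat shoulders on each x side, at z = 18 and 33. Its upper 50 mm or more stands clear of the jig; grip it there from above.
- pin_top (a point): Centre of the pin's top face, 120 mm above its foot.
- jig: Dark steel drilling jig fixed to the bench: block 110 (x) by 72 (y) by 38 mm high, capped by a pale steel cover that was set h = 0 to 18 mm up (hidden, different each time); its top is at 51 mm + h. Origin: centre of the underside, z up, x along the slot. Over 60 N between pin and jig scores the bore and spoils the job: lean and pull slowly, stop at about 10 N.
- slot_floor (a point): On the jig's axis, 4 mm above its origin: the slot's floor, on which the pin stands at first. The slot is 20 mm wide in y and 33 mm long in x up to 23 mm + h above the jig's origin, longer above. Raised 1 mm off the floor, the pin can lean about 7 degrees each way along x, about a point 9 mm above this floor: lean it until it stops.
- keepers (a point): On the jig's axis, 42 mm above its origin (keepers lie h higher). Two 6 mm thick brass keepers in the cover, one at each x side of the pin, undersides 39 mm + h above the jig's origin. Stiff (4 N each), no spring: they stay where pushed. At first they overhang the shoulder at z = 33 by 1.5 to 3 mm, so the pin lifts only 2 mm + h and jams; leaning it pushes one keeper back.
- slot_top (a point): On the jig's axis, 23 mm above its origin. With both keepers over 11 mm from the axis the pin rises 15 mm beyond its first jam; then the foot's shoulder jams (lift 17 mm + h). Feel this, ease down 3 mm and lean again, 11 to 13 degrees each way, about a point 22 mm + h above the jig's origin until both are past 15.5 mm: it comes out. Repeat if it jams. Lower down it cannot lean so far.
- tray: Shallow pale steel drip tray fixed to the bench, 110 mm (x) by 130 mm (y), rim 12 mm high, walls 4 mm. Origin at the centre of the underside, z up; its flat inner floor is 4 mm above the origin.
- bolt_c: Bystander: loose steel bolt, 57 mm long, origin at the centre of its underside.
- coupler_a: Bystander: loose steel pipe coupler, 60 mm long.
- tape_measure: Bystander: tape measure, 67 x 84 x 29 mm.
- fitting_a: Bystander: loose brass hose fitting, 52 mm long.
- bearing_b: Bystander: loose ball bearing, 42 mm across, 12 mm high.
- spanner_17: Bystander: loose steel combination spanner, 214 mm long.
Things that resemble listed ones, but are neither listed nor needed, are in the scene too. What is shaped like the pin but yellow is not meant.

How it is judged:
By the outcome, as a careful person would: the job done as asked, in the order asked, and still so for the second after the job is handed in, with the robot touching nothing.
It also fails if it takes over 61 s, if anything falls off the work surface, if the arm or the gripper's body presses on something with over 40 N, if the wrist force passes 120 N, or if a joint passes its speed limit or range.

## Working session

There is one attempt and no reset: what is moved stays moved. The work goes in short steps, Python scripts to look and compute and a shell command to move; the robot and the scene stay as the last step left them, time stands still between calls to the robot, and variables do not carry over. Pictures are saved under pics/ and viewed, and the job is handed in when it is done.

```bash
ls; mkdir -p pics; python3 - <<'E'
from plant import *
import cv2
s=get_state();print(s)
for n in ["scene","top","wrist"]:
    c=read_camera(n);cv2.imwrite(f"pics/{n}0.png",c["color"][:,:,::-1]);print(n,{k:v for k,v in c.items() if k!="color"})
    for t in ["pin","pin_top","jig","tray","slot_floor","keepers","slot_top"]:
        try: print(t,[(round(d["p"],2),[round(float(v),1) for v in d["location"]]) for d in place_of(t,n)])
        except Exception as e: print(t,e)
E
```

```text
pics
{'time': 0.0, 'qpos': array([-1.34398152e+00,  2.87188761e-01,  1.57816304e+00, -1.14023381e-05,
        1.27862292e+00, -1.50015675e-01]), 'dq': array([ 0.00145061, -0.00097721, -0.00028992, -0.00074282, -0.00040481,
        0.00055016]), 'joint_efforts': array([-2.92915893e-04, -4.05988312e+01, -2.92622244e+01, -2.15393629e-04,
        5.89878924e-03, -6.73389025e-06]), 'eef_pos': array([ 0.24825819, -0.62702482,  0.2469393 ]), 'tcp_rot': array([ 9.82301292e-01,  1.87303906e-01, -5.11776202e-05, -1.18994901e-03]), 'contact_force': array([-0.29694422,  0.39253008,  0.2002803 ]), 'wrist_torque': array([-0.01597319,  0.00159445,  0.05517459]), 'opening': 1.0010531271364067}
scene {'vfov': 54.71671684145828, 'cx': 253.3620271340541, 'cy': 188.83727669418522, 'cam_to_world': array([[-0.65638024,  0.51243479, -0.55369266, -0.02968534],
       [-0.75442831, -0.44749329,  0.48019546,  0.59407232],
       [-0.00170489,  0.73291223,  0.68032106,  0.80893719],
       [ 0.        ,  0.        ,  0.        ,  1.        ]])}
pin [(0.84, [338.0, 230.2]), (0.67, [198.0, 220.1])]
pin_top [(0.7
[... 683 characters left out ...]
, (0.55, [322.7, 278.8])]
jig [(0.96, [202.5, 156.8])]
tray [(0.96, [319.1, 221.6])]
slot_floor [(0.93, [200.2, 158.5])]
keepers [(0.81, [200.9, 156.2])]
slot_top [(0.78, [200.0, 159.3])]
wrist {'vfov': 71.17464886329256, 'cx': 254.97631330470267, 'cy': 186.5697126536706, 'cam_to_world': array([[ 3.69042471e-01,  8.78512289e-01,  3.03354269e-01,
         3.26917254e-01],
       [-9.29412531e-01,  3.48816846e-01,  1.20495457e-01,
        -5.97482716e-01],
       [ 4.16601118e-05, -3.26409200e-01,  9.45228561e-01,
         3.73793224e-01],
       [ 0.00000000e+00,  0.00000000e+00,  0.00000000e+00,
         1.00000000e+00]])}
pin []
pin_top []
jig []
tray []
slot_floor []
keepers []
slot_top []
```

View pics/scene0.png

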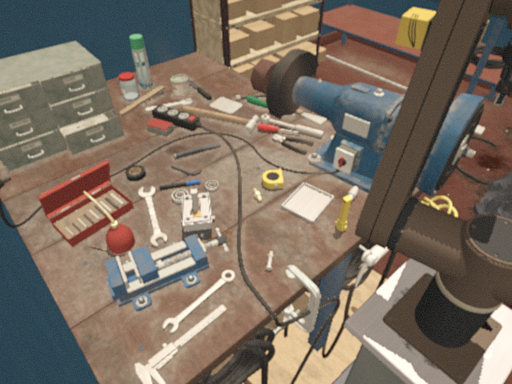

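View pics/top0.png

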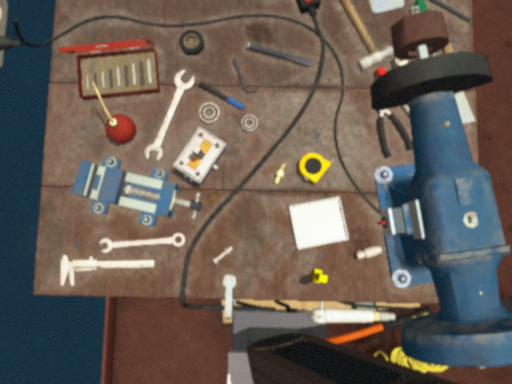

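```bash
python3 - <<'E'
import cv2,numpy as np
a=cv2.imread("pics/scene0.png")[150:270,140:290];b=cv2.imread("pics/top0.png")[100:220,120:270]
cv2.imwrite("pics/crop0.png",np.vstack([cv2.resize(x,(600,300) if 0 else None,fx=2.5*1,fy=2.5,interpolation=cv2.INTER_CUBIC) for x in (a,b)]))
E
```

```text
(no output)
```

View pics/crop0.png

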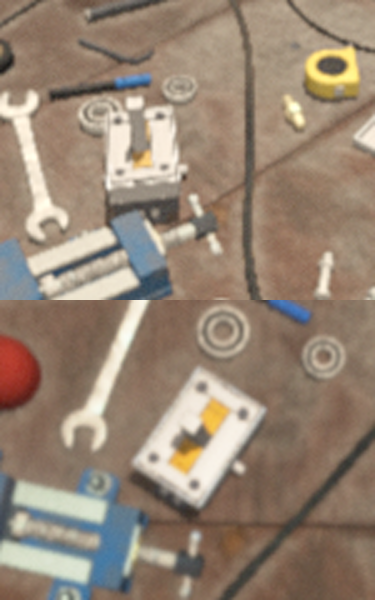

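```bash
cat > h.py <<'E'
from plant import *
import cv2,numpy as np
from scipy.spatial.transform import Rotation as R
np.set_printoptions(precision=4,suppress=True)
def ray(c,px):
    f=c["color"].shape[0]/2/np.tan(np.radians(c["vfov"])/2)
    d=np.array([(px[0]-c["cx"])/f,-(px[1]-c["cy"])/f,-1.]);M=c["cam_to_world"]
    return M[:3,3],M[:3,:3]@d
def atz(c,px,z):
    o,d=ray(c,px);return o+d*(z-o[2])/d[2]
def proj(c,p):
    f=c["color"].shape[0]/2/np.tan(np.radians(c["vfov"])/2)
    M=c["cam_to_world"];q=M[:3,:3].T@(np.asarray(p)-M[:3,3])
    return [c["cx"]+f*q[0]/-q[2],c["cy"]-f*q[1]/-q[2]]
def tri(rs):
    A=0;b=0
    for o,d in rs:
        d=d/np.linalg.norm(d);P=np.eye(3)-np.outer(d,d);A=A+P;b=b+P@o
    x=np.linalg.solve(A,b);return x,[np.linalg.norm((np.eye(3)-np.outer(d,d)/(d@d))@(x-o)) for o,d in rs]
def vec(s): return R.from_quat(s["tcp_rot"])
E
python3 - <<'E'
from h import *
C={n:read_camera(n) for n in("scene","top")}
for t in ["pin_top","keepers","slot_floor","jig","tray"]:
    P={n:place_of(t,n) for n in C}
    for a in P["scene"]:
        for b in P["top"]:
            x,e=tri([ray(C["scene"],a["location"]),ray(C["top"],b["location"])])
            if max(e)<.02: print(t,round(a["p"],2),round(b["p"],2),x,np.round(e,4))
for t in ["jig","tray"]:
    m=trace(t,"top")[0]["pixels"].astype(np.uint8)
    r=cv2.minAreaRect(cv2.findNonZero(m));bx=cv2.boxPoints(r);print(t,r)
    z=.058 if t=="jig" else .012
    w=np.array([atz(C["top"],p,z) for p in bx]);print(w);e=np.diff(np.vstack([w,w[:1]]),axis=0);print(w.mean(0),np.linalg.norm(e,axis=1),np.degrees(np.arctan2(e[:,1],e[:,0])))
s=get_state();print(vec(s).as_matrix())
E
```

```text
pin_top 0.71 0.56 [0.6237 0.2404 0.1317] [0.0024 0.0024]
keepers 0.58 0.96 [0.6273 0.2362 0.0417] [0.0022 0.0022]
slot_floor 0.98 0.58 [0.6192 0.2385 0.0047] [0.0003 0.0003]
jig 0.9 0.92 [ 0.6284  0.2332 -0.0033] [0.004 0.004]
jig 0.9 0.4 [ 0.6417  0.2342 -0.0118] [0.0036 0.0036]
tray 0.9 0.78 [ 0.471  -0.0602  0.0004] [0.0041 0.0041]
jig ((222.09947204589844, 253.6105194091797), (5.649035453796387, 22.075834274291992), 48.012786865234375)
[[0.3734 0.1983 0.058 ]
 [0.409  0.1605 0.058 ]
 [0.3993 0.1513 0.058 ]
 [0.3638 0.1891 0.058 ]]
[0.3864 0.1748 0.058 ] [0.0519 0.0134 0.0518 0.0133] [ -46.759  -136.3432  133.1866   43.9078]
tray ((318.3316650390625, 222.3452606201172), (44.10367202758789, 54.07215118408203), 79.4608154296875)
[[ 0.508   0.0179  0.012 ]
 [ 0.5358 -0.1145  0.012 ]
 [ 0.4284 -0.1344  0.012 ]
 [ 0.4012 -0.0034  0.012 ]]
[ 0.4683 -0.0586  0.012 ] [0.1353 0.1092 0.1338 0.109 ] [ -78.1768 -169.5414  101.7264   11.2673]
[[ 0.9299  0.3679  0.    ]
 [ 0.3679 -0.9299 -0.    ]
 [ 0.      0.     -1.    ]]
```

```bash
python3 - <<'E'
from h import *
c=read_camera("top");T=trace("jig","top")
for t in T: print(t["p"],t["location"],t["pixels"].sum())
im=c["color"];hsv=cv2.cvtColor(im,cv2.COLOR_RGB2HSV)
sub=np.zeros(im.shape[:2],np.uint8);sub[120:190,165:235]=1
m=((hsv[...,2]>150)&(hsv[...,1]<60)).astype(np.uint8)*sub
n,l,st,_=cv2.connectedComponentsWithStats(m);k=1+np.argmax(st[1:,4])
m=(l==k).astype(np.uint8)
m2=T[0]["pixels"].astype(np.uint8) if T[0]["pixels"].sum()>1000 else m
for mm in (m,m2):
    bx=cv2.boxPoints(cv2.minAreaRect(cv2.findNonZero(mm)));print(bx)
    w=np.array([atz(c,p,.058) for p in bx]);e=np.diff(np.vstack([w,w[:1]]),axis=0);print(w.mean(0),np.linalg.norm(e,axis=1),np.degrees(np.arctan2(e[:,1],e[:,0])))
v=cv2.resize(im[115:200,150:250],None,fx=6,fy=6,interpolation=cv2.INTER_CUBIC)
cv2.imwrite("pics/jig1.png",v[:,:,::-1])
c=read_camera("scene")
v=cv2.resize(c["color"][175:245,160:235],None,fx=8,fy=8,interpolation=cv2.INTER_CUBIC)
cv2.imwrite("pics/jig2.png",v[:,:,::-1])
E
```

```text
0.84 [200.1, 157.5] 1625
0.65 [283.3, 171.8] 120
[[171.1538 164.7692]
 [198.3846 123.9231]
 [231.6154 146.0769]
 [204.3846 186.9231]]
[0.6219 0.2323 0.058 ] [0.1203 0.0988 0.1195 0.0977] [ -31.1958 -122.859   148.3047   57.5776]
[[169.8868 168.3962]
 [200.0321 124.3378]
 [231.4717 145.8491]
 [201.3264 189.9075]]
[0.6177 0.2338 0.058 ] [0.1307 0.0942 0.1299 0.0931] [ -31.9092 -123.5509  147.6184   56.9311]
```

View pics/jig1.png

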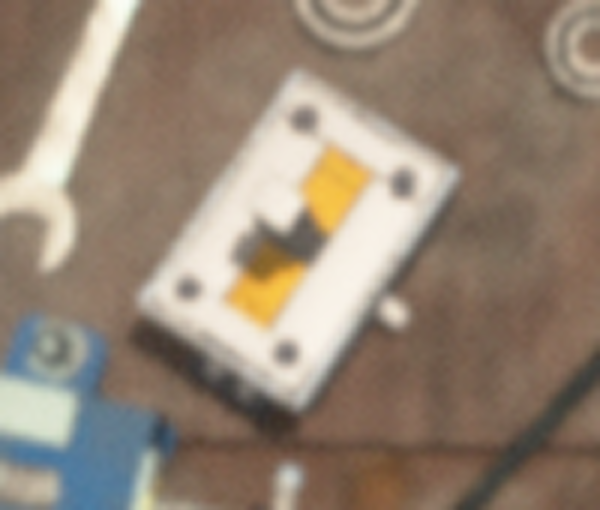

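View pics/jig2.png

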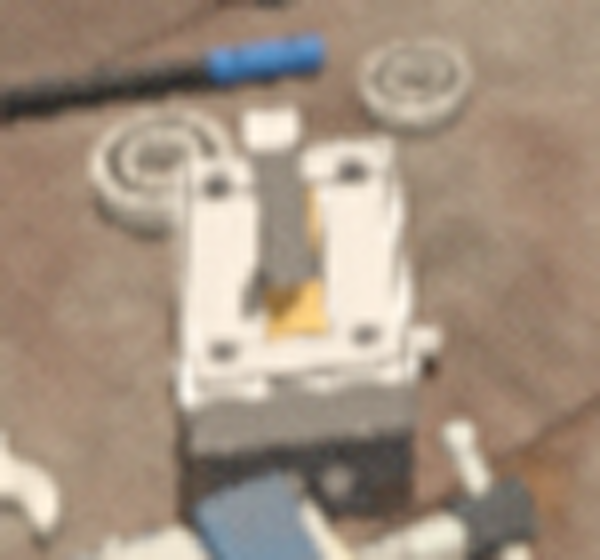

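```bash
python3 - <<'E'
from h import *
from scipy.optimize import least_squares
C={n:read_camera(n) for n in("scene","top")}
top=np.array([[298,70],[460,172],[302,410],[140,298]])/6+[150,115]
sc=np.array([[190,155],[393,143],[412,372],[183,380]])/8+[160,175]
W=[]
for a,b in zip(top,sc):
    x,e=tri([ray(C["top"],a),ray(C["scene"],b)]);print(x,np.round(e,4));W.append(x)
for z in(.055,.06,.065,.07):
    w=np.array([atz(C["top"],p,z) for p in top]);e=np.diff(np.vstack([w,w[:1]]),axis=0);print(z,w.mean(0),np.linalg.norm(e,axis=1),np.degrees(np.arctan2(e[:,1],e[:,0])))
# fit: cover 110x72 at x,y,yaw,ztop ; order T(+x,+y) R(+x,-y) B L
L=np.array([[55,36],[55,-36],[-55,-36],[-55,36]])/1e3
def pts(p):
    c,s=np.cos(p[3]),np.sin(p[3]);return np.c_[L@np.array([[c,-s],[s,c]]).T+p[:2],np.full(4,p[2])]
def f(p):
    P=pts(p);return np.concatenate([np.r_[np.subtract(proj(C["top"],q),a),np.subtract(proj(C["scene"],q),b)] for q,a,b in zip(P,top,sc)])
r=least_squares(f,[.62,.235,.06,-.6]);print(r.x,np.degrees(r.x[3]),r.fun)
# pin top centre: view in crops
t=np.array([282,200])/6+[150,115];s=np.array([271,130])/8+[160,175]
print(tri([ray(C["top"],t),ray(C["scene"],s)]), atz(C["top"],t,.124),atz(C["scene"],s,.124))
E
```

```text
[0.6904 0.2376 0.0661] [0.0007 0.0007]
[0.6529 0.1727 0.058 ] [0.0013 0.0013]
[0.5547 0.2343 0.0593] [0.0027 0.0027]
[0.5966 0.2989 0.0677] [0.0015 0.0015]
0.055 [0.6244 0.2361 0.055 ] [0.0791 0.1163 0.0806 0.1135] [-121.3568  148.4837   56.6124  -32.2644]
0.06 [0.6234 0.2355 0.06  ] [0.0787 0.1158 0.0802 0.113 ] [-121.3568  148.4837   56.6124  -32.2644]
0.065 [0.6224 0.2348 0.065 ] [0.0784 0.1153 0.0799 0.1125] [-121.3568  148.4837   56.6124  -32.2644]
0.07 [0.6214 0.2342 0.07  ] [0.078  0.1148 0.0795 0.112 ] [-121.3568  148.4837   56.6124  -32.2644]
[ 0.6231  0.236   0.0637 -0.5749] -32.93817719717398 [ 0.809   1.0815  0.5231  0.6279 -1.8679  0.3569  0.0183 -0.3031 -1.5746
 -2.1446 -0.1545 -1.2583  0.9884 -0.083   1.6245  0.5711]
(array([0.6259, 0.2362, 0.1229]), [np.float64(0.0013931106863814403), np.float64(0.0013931106863814813)]) [0.6247 0.235  0.124 ] [0.626  0.2377 0.124 ]
```

```bash
python3 - <<'E'
import plant
print([n for n in dir(plant) if n[0]!='_'])
print(getattr(plant,'tip_extent',None))
E
python3 -m crank '[[-1,0,0,-4,0,0,-8],[-1,0,0,-4,0,0,-8],[-1,0,0,-4,0,0,-8],[-1,0,0,-4,0,0,-8],[-1,0,0,-2,0,0,-4]]'
```

```text
['Unreachable', 'get_state', 'place_of', 'read_camera', 'sign_off', 'tip_extent', 'trace']
0.017
time: 2.65
eef_pos: [0.2485, -0.6281, 0.434]
tcp_rot: [0.875, 0.483, -0.001, 0.003]
contact_force: [0.1, -0.3, 0.5]
opening: 1.001
```

```bash
python3 -m crank '[[-1,4.65,-0.71,0,0,0,0],[-1,4.65,-0.71,0,0,0,0],[-1,4.65,-0.71,0,0,0,0],[-1,4.65,-0.71,0,0,0,0],[-1,4.65,-0.71,0,0,0,0]]'
python3 -m crank '[[-1,4.65,-0.71,0,0,0,0],[-1,4.65,-0.71,0,0,0,0],[-1,4.65,-0.71,0,0,0,0],[-1,4.65,-0.71,0,0,0,0],[-1,4.65,-0.71,0,0,0,0]]'
python3 -m crank '[[-1,4.65,-0.71,0,0,0,0],[-1,4.65,-0.71,0,0,0,0],[-1,4.65,-0.71,0,0,0,0],[-1,4.65,-0.71,0,0,0,0],[-1,0,0,0,0,0,0]]'
```

```text
time: 3.15
eef_pos: [0.3434, -0.4105, 0.4285]
tcp_rot: [0.876, 0.481, 0.0, 0.0]
contact_force: [0.1, -0.2, -0.6]
opening: 0.999
time: 3.65
eef_pos: [0.438, -0.1951, 0.4287]
tcp_rot: [0.876, 0.482, 0.0, 0.0]
contact_force: [0.1, -0.3, 0.1]
opening: 1.005
time: 4.15
eef_pos: [0.5143, -0.0201, 0.4283]
tcp_rot: [0.875, 0.485, 0.001, -0.001]
contact_force: [0.0, -0.5, -0.7]
opening: 0.998
```

```bash
python3 -m crank '[[-1,4.5,-0.72,3,0,0,0],[-1,4.5,-0.72,3,0,0,0],[-1,4.5,-0.72,3,0,0,0],[-1,4.5,-0.72,3,0,0,0],[-1,3,-0.72,3,0,0,0]]'
python3 -m crank '[[-1,0,0,2,0,0,0],[-1,0,0,0,0,0,0]]'
python3 - <<'E'
from h import *
c=read_camera("wrist");cv2.imwrite("pics/w1.png",c["color"][:,:,::-1])
for z,t in((.124,"pin_top"),):
    for d in place_of(t,"wrist"):print(t,d["p"],d["location"],atz(c,d["location"],z))
s=get_state();print(s["eef_pos"],vec(s).as_matrix(),s["contact_force"])
print(proj(c,[.6245,.236,.124]))
E
```

```text
time: 4.65
eef_pos: [0.5904, 0.1594, 0.2877]
tcp_rot: [0.876, 0.482, 0.001, 0.0]
contact_force: [0.3, -0.1, 0.6]
opening: 0.998
time: 4.85
eef_pos: [0.5877, 0.158, 0.2638]
tcp_rot: [0.876, 0.482, -0.004, -0.001]
contact_force: [0.0, -1.0, -0.4]
opening: 1.002
pin_top 0.71 [247.4, 85.6] [0.6297 0.238  0.124 ]
[0.5896 0.1572 0.2687] [[ 0.5365  0.8439 -0.0003]
 [ 0.8439 -0.5365 -0.0003]
 [-0.0004 -0.0001 -1.    ]] [0.2902 0.7651 0.4544]
[np.float64(243.8166166854944), np.float64(90.75601867814736)]
```

View pics/w1.png

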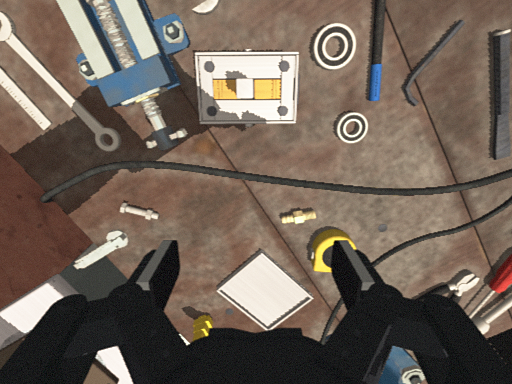

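```bash
python3 - <<'E'
from h import *
im=cv2.imread("pics/w1.png");v=cv2.resize(im[40:135,185:310],None,fx=6,fy=6,interpolation=cv2.INTER_CUBIC);cv2.imwrite("pics/w1c.png",v)
E
```

```text
(no output)
```

View pics/w1c.png

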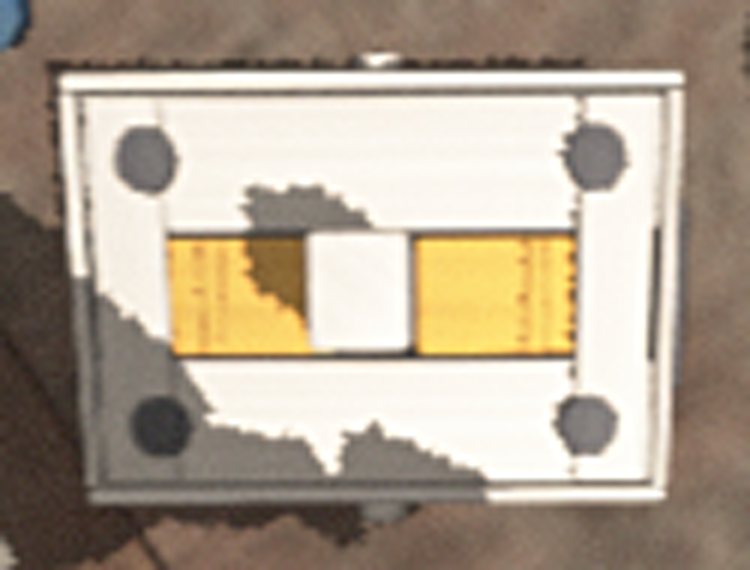

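```bash
python3 - <<'E'
from h import *
c=read_camera("wrist")
P=lambda l:np.array(l)/6+[185,40]
print("pin",atz(c,P([361,293]),.124))
for z in(.055,.06,.065,.07):
  for q in ([[62,75],[684,75],[664,497],[92,500]],[[82,94],[666,94],[652,482],[98,485]],):
    w=np.array([atz(c,p,z) for p in P(q)]);e=np.diff(np.vstack([w,w[:1]]),axis=0);print(z,w.mean(0),np.linalg.norm(e,axis=1),np.degrees(np.arctan2(e[:,1],e[:,0])))
s=get_state();print(s["eef_pos"])
E
```

```text
pin [0.6296 0.2362 0.124 ]
0.055 [0.6304 0.2365 0.055 ] [0.1182 0.0784 0.1178 0.079 ] [ -32.3715 -122.3125  147.9141   57.9427]
0.055 [0.6302 0.2365 0.055 ] [0.1114 0.0721 0.1138 0.0727] [ -32.3718 -121.7956  147.923    56.2827]
0.06 [0.6305 0.2364 0.06  ] [0.1164 0.0773 0.1161 0.0778] [ -32.3715 -122.3125  147.9141   57.9427]
0.06 [0.6303 0.2364 0.06  ] [0.1097 0.0711 0.1121 0.0717] [ -32.3718 -121.7956  147.923    56.2827]
0.065 [0.6306 0.2363 0.065 ] [0.1147 0.0761 0.1144 0.0767] [ -32.3715 -122.3125  147.9141   57.9427]
0.065 [0.6303 0.2363 0.065 ] [0.1081 0.07   0.1104 0.0706] [ -32.3718 -121.7956  147.923    56.2827]
0.07 [0.6306 0.2361 0.07  ] [0.113  0.0749 0.1126 0.0755] [ -32.3715 -122.3125  147.9141   57.9427]
0.07 [0.6304 0.2361 0.07  ] [0.1064 0.0689 0.1088 0.0695] [ -32.3718 -121.7956  147.923    56.2827]
[0.5902 0.1571 0.27  ]
```

```bash
python3 -m crank '[[-1,4.4,-0.5,4,0,0,0],[-1,4.3,-0.5,4,0,0,0],[-1,0,0,2.5,0,0,0],[-1,0,0,0,0,0,0]]'
python3 - <<'E'
from h import *
c=read_camera("wrist");cv2.imwrite("pics/w2.png",c["color"][:,:,::-1])
s=get_state();print(s["eef_pos"],vec(s).as_matrix()[:,1:])
print(proj(c,[.6245,.236,.124]),proj(c,[.630,.236,.124]))
E
```

```text
time: 5.4
eef_pos: [0.6203, 0.2237, 0.1729]
tcp_rot: [0.876, 0.482, -0.003, -0.001]
contact_force: [-0.2, -0.2, -0.5]
opening: 1.0
[0.6215 0.2236 0.1757] [[ 0.8439 -0.0016]
 [-0.5365 -0.0005]
 [-0.0011 -1.    ]]
[np.float64(249.93040158766618), np.float64(200.92171612592242)] [np.float64(256.57308279607514), np.float64(197.01874879378568)]
```

View pics/w2.png

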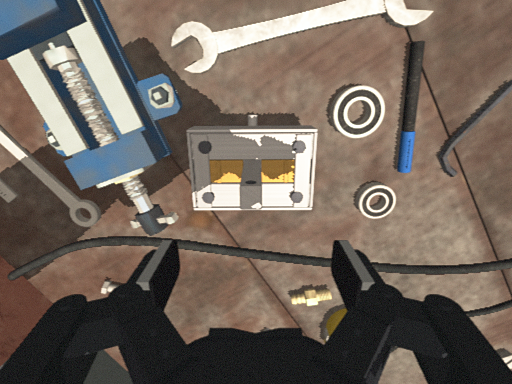

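```bash
python3 - <<'E'
from h import *
im=cv2.imread("pics/w2.png");v=cv2.resize(im[118:220,180:325],None,fx=5,fy=5,interpolation=cv2.INTER_CUBIC);cv2.imwrite("pics/w2c.png",v)
E
```

```text
(no output)
```

View pics/w2c.png

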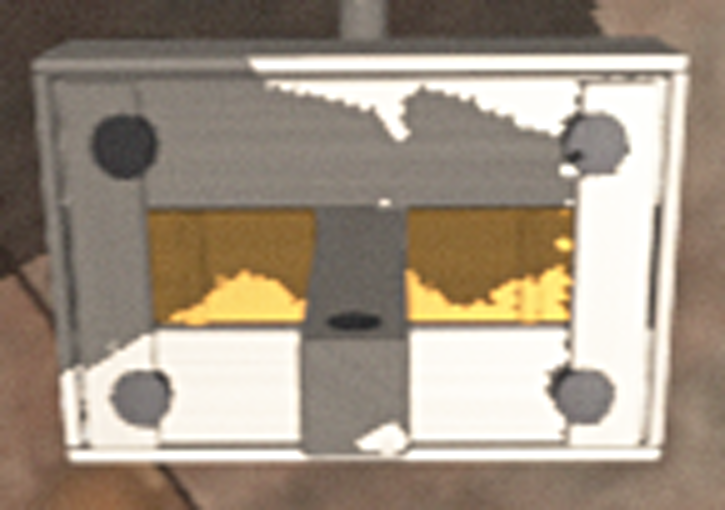

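```bash
python3 - <<'E'
from h import *
c=read_camera("wrist")
P=lambda l:np.array(l)/5+[180,118]
for z in(.122,.126):print("pin",atz(c,P([356,395.5]),z))
for z in(.055,.06,.065,.07):
  for q in ([[35,68],[688,62],[662,458],[70,458]],):
    w=np.array([atz(c,p,z) for p in P(q)]);e=np.diff(np.vstack([w,w[:1]]),axis=0);print(z,w.mean(0),np.linalg.norm(e,axis=1),np.degrees(np.arctan2(e[:,1],e[:,0])))
s=get_state();p=s["eef_pos"];print(p, vec(s).inv().apply(atz(c,P([356,395.5]),.124)-p)*100)
E
```

```text
pin [0.6271 0.2363 0.122 ]
pin [0.628  0.2376 0.126 ]
0.055 [0.6272 0.2353 0.055 ] [0.1183 0.0782 0.1185 0.0771] [ -31.8584 -121.8093  147.6299   58.0624]
0.06 [0.628  0.2365 0.06  ] [0.1159 0.0766 0.116  0.0756] [ -31.8584 -121.8093  147.6299   58.0624]
0.065 [0.6288 0.2377 0.065 ] [0.1135 0.075  0.1136 0.074 ] [ -31.8584 -121.8093  147.6299   58.0624]
0.07 [0.6296 0.2389 0.07  ] [0.1111 0.0734 0.1112 0.0724] [ -31.8584 -121.8093  147.6299   58.0624]
[0.6226 0.2236 0.1778] [ 1.3872 -0.3073  5.3861]
```

```bash
python3 -m crank '[[-1,1.39,-0.3,0,0,0,0],[-1,0,0,0,0,0,0]]'
python3 -m crank '[[-1,0,0,2.5,0,0,0],[-1,0,0,2.5,0,0,0],[-1,0,0,2,0,0,0],[-1,0,0,0,0,0,0]]'
python3 - <<'E'
from h import *
for i in range(2):
    c=read_camera("scene")
cv2.imwrite("pics/s2.png",cv2.resize(c["color"][130:250,130:260],None,fx=5,fy=5,interpolation=cv2.INTER_CUBIC)[...,::-1])
s=get_state();p=s["eef_pos"];print(p, vec(s).inv().apply([.6275,.237,.124]-p)*100,s["contact_force"])
E
```

```text
time: 5.7
eef_pos: [0.6285, 0.2386, 0.1795]
tcp_rot: [0.876, 0.482, 0.003, 0.001]
contact_force: [0.1, -0.2, 0.5]
opening: 1.0
time: 6.1
eef_pos: [0.625, 0.2371, 0.1036]
tcp_rot: [0.876, 0.482, -0.002, -0.001]
contact_force: [-0.3, -0.6, -0.5]
opening: 1.003
[0.6273 0.2377 0.1072] [-0.0456  0.0568 -1.6803] [0.1211 0.0288 0.1279]
```

View pics/s2.png

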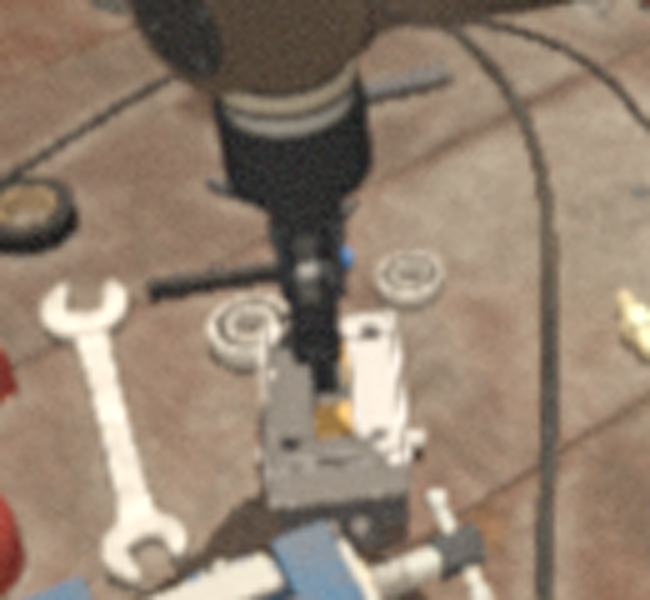

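```bash
python3 -m crank '[[0,0,0,0.4,0,0,0],[0.3,0,0,0,0,0,0],[0.5,0,0,0,0,0,0],[0.6,0,0,0,0,0,0]]' 25
python3 -m crank '[[1,0,0,0,0,0,0],[1,0,0,0,0,0,0],[1,0,0,0,0,0,0],[1,0,0,0,0,0,0]]'
```

```text
time: 6.6
eef_pos: [0.627, 0.2377, 0.1026]
tcp_rot: [0.876, 0.482, 0.001, 0.0]
contact_force: [-1.1, -0.4, -0.2]
opening: 0.331
time: 7.0
eef_pos: [0.6265, 0.238, 0.1024]
tcp_rot: [0.876, 0.482, -0.0, -0.0]
contact_force: [-2.9, 0.3, 3.1]
opening: 0.184
```

```bash
python3 -m crank '[[1,0,0,0,0,0,0],[1,0,0,0,0,0,0],[1,0,0,0,0,0,0]]' 70
python3 -m crank '[[1,0,0,-0.1,0,0,0],[1,0,0,0,0,0,0],[1,0,0,0,0,0,0]]'
```

```text
time: 7.3
eef_pos: [0.6265, 0.238, 0.1025]
tcp_rot: [0.876, 0.482, -0.0, -0.0]
contact_force: [-3.3, 0.7, 5.9]
opening: 0.172
time: 7.6
eef_pos: [0.6264, 0.2378, 0.1025]
tcp_rot: [0.876, 0.482, -0.0, -0.0]
contact_force: [-2.4, 2.5, 1.0]
opening: 0.178
```

```bash
python3 -m crank '[[1,0,0,-0.1,0,0,0],[1,0,0,0,0,0,0],[1,0,0,0,0,0,0]]'
python3 -m crank '[[1,0,0,-0.1,0,0,0],[1,0,0,0,0,0,0],[1,0,0,0,0,0,0]]'
```

```text
time: 7.9
eef_pos: [0.6261, 0.2373, 0.1029]
tcp_rot: [0.876, 0.482, -0.001, -0.0]
contact_force: [-1.1, 1.7, -3.9]
opening: 0.181
time: 8.2
eef_pos: [0.6261, 0.2373, 0.1044]
tcp_rot: [0.876, 0.482, -0.001, -0.0]
contact_force: [-1.6, 0.1, -2.5]
opening: 0.183
```

```bash
python3 -m crank '[[1,0,0.16,0,1,0,0],[1,0,0.16,0,1,0,0],[1,0,0.16,0,1,0,0],[1,0,0,0,0,0,0]]'
python3 -m crank '[[1,0,0.16,0,1,0,0],[1,0,0.16,0,1,0,0],[1,0,0,0,0,0,0]]'
```

```text
time: 8.6
eef_pos: [0.6305, 0.2348, 0.1047]
tcp_rot: [0.876, 0.481, -0.014, -0.024]
contact_force: [-4.2, 2.3, -0.9]
opening: 0.18
time: 8.9
eef_pos: [0.6331, 0.2333, 0.1048]
tcp_rot: [0.876, 0.481, -0.022, -0.04]
contact_force: [-5.7, 2.0, -0.1]
opening: 0.174
```

```bash
python3 -m crank '[[1,0,0.16,0,1,0,0],[1,0,0,0,0,0,0]]'
python3 -m crank '[[1,0,0.16,0,1,0,0],[1,0,0,0,0,0,0],[1,0,0,0,0,0,0]]'; python3 -c "
from h import *
s=get_state();print(vec(s).as_matrix()[:,2],s['contact_force'],s['wrist_torque'])"
```

```text
time: 9.1
eef_pos: [0.6343, 0.2326, 0.1048]
tcp_rot: [0.875, 0.481, -0.026, -0.047]
contact_force: [-6.2, 1.7, 0.9]
opening: 0.175
time: 9.4
eef_pos: [0.6356, 0.2319, 0.1048]
tcp_rot: [0.875, 0.481, -0.03, -0.055]
contact_force: [-5.9, 2.0, 0.7]
opening: 0.181
[-0.1058  0.0665 -0.9922] [-5.8565  2.0293  0.7427] [0.3982 1.2809 0.041 ]
```

```bash
python3 -m crank '[[1,0,0.16,0,1,0,0],[1,0,0,0,0,0,0],[1,0,0,0,0,0,0]]'
```

```text
time: 9.7
eef_pos: [0.6369, 0.2312, 0.1048]
tcp_rot: [0.874, 0.48, -0.035, -0.063]
contact_force: [-6.1, 2.8, 1.3]
opening: 0.176
```

```bash
python3 -m crank '[[1,0,0.16,0,1,0,0],[1,0,0,0,0,0,0],[1,0,0,0,0,0,0]]'; python3 -c "
from h import *
s=get_state();print(vec(s).as_matrix()[:,2],s['contact_force'],s['wrist_torque'])"
```

```text
time: 10.0
eef_pos: [0.6382, 0.2304, 0.1048]
tcp_rot: [0.874, 0.48, -0.039, -0.07]
contact_force: [-6.2, 2.1, 2.4]
opening: 0.178
[-0.1353  0.0855 -0.9871] [-6.2003  2.0901  2.3776] [0.4957 1.3983 0.0498]
```

```bash
python3 - <<'E'
from h import *
c=read_camera("scene")
a=cv2.resize(c["color"][165:245,155:225],None,fx=7,fy=7,interpolation=cv2.INTER_CUBIC)[...,::-1]
c=read_camera("wrist");b=c["color"][...,::-1]
cv2.imwrite("pics/s3.png",a);cv2.imwrite("pics/w3.png",b)
E
```

```text
(no output)
```

View pics/s3.png

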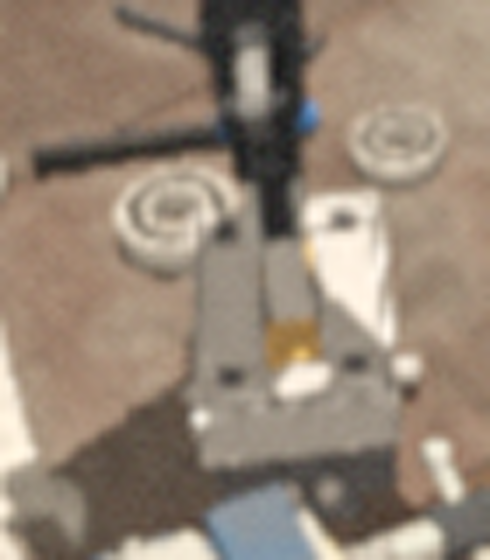

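View pics/w3.png

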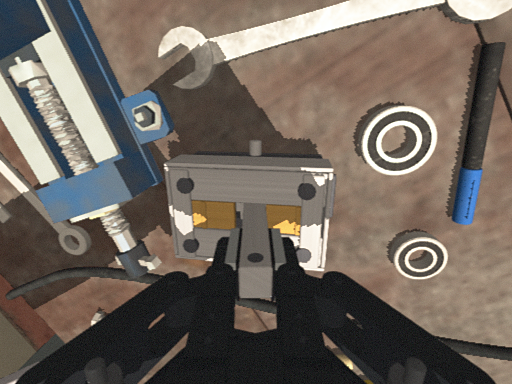

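```bash
python3 -m crank '[[1,0,-0.28,0,-1.75,0,0],[1,0,-0.28,0,-1.75,0,0],[1,0,-0.28,0,-1.75,0,0],[1,0,-0.28,0,-1.75,0,0],[1,0,-0.32,0,-2,0,0]]'
python3 -m crank '[[1,0,-0.16,0,-1,0,0],[1,0,-0.16,0,-1,0,0],[1,0,-0.16,0,-1,0,0],[1,0,0,0,0,0,0]]'
python3 -m crank '[[1,0,-0.16,0,-1,0,0],[1,0,-0.16,0,-1,0,0],[1,0,0,0,0,0,0]]'
python3 -m crank '[[1,0,-0.16,0,-1,0,0],[1,0,0,0,0,0,0]]'
python3 -m crank '[[1,0,-0.16,0,-1,0,0],[1,0,0,0,0,0,0]]'
```

```text
time: 10.6
eef_pos: [0.6267, 0.2375, 0.1049]
tcp_rot: [0.876, 0.482, 0.001, 0.001]
contact_force: [-2.1, 1.5, -4.3]
opening: 0.177
time: 11.0
eef_pos: [0.6228, 0.2403, 0.1055]
tcp_rot: [0.876, 0.482, 0.013, 0.023]
contact_force: [-1.6, 1.2, -2.9]
opening: 0.177
time: 11.3
eef_pos: [0.62, 0.242, 0.1051]
tcp_rot: [0.875, 0.482, 0.022, 0.039]
contact_force: [-2.0, 0.8, -3.5]
opening: 0.177
time: 11.5
eef_pos: [0.6187, 0.2428, 0.105]
tcp_rot: [0.875, 0.481, 0.026, 0.046]
contact_force: [-2.2, 0.9, -2.9]
opening: 0.179
time: 11.7
eef_pos: [0.6173, 0.2437, 0.1048]
tcp_rot: [0.875, 0.481, 0.03, 0.054]
contact_force: [-0.5, 0.8, -3.1]
opening: 0.181
```

```bash
python3 -m crank '[[1,0,-0.16,0,-1,0,0],[1,0,0,0,0,0,0]]'
python3 -m crank '[[1,0,-0.16,0,-1,0,0],[1,0,0,0,0,0,0],[1,0,0,0,0,0,0]]'
python3 - <<'E'
from h import *
s=get_state();print(s["eef_pos"],vec(s).as_matrix()[:,2],s['contact_force'],s['wrist_torque'])
c=read_camera("wrist");b=c["color"][120:300,150:350]
cv2.imwrite("pics/w4.png",cv2.resize(b,None,fx=4,fy=3.3)[:590,...,::-1] if 0 else cv2.resize(b,None,fx=3,fy=3,interpolation=cv2.INTER_CUBIC)[...,::-1])
E
```

```text
time: 11.9
eef_pos: [0.6159, 0.2445, 0.1046]
tcp_rot: [0.874, 0.481, 0.034, 0.062]
contact_force: [-1.1, 0.9, -2.9]
opening: 0.176
time: 12.2
eef_pos: [0.6146, 0.2453, 0.1045]
tcp_rot: [0.874, 0.48, 0.038, 0.069]
contact_force: [-1.0, 0.8, -1.9]
opening: 0.178
[0.6146 0.2453 0.1045] [ 0.1326 -0.084  -0.9876] [-0.9933  0.7597 -1.8726] [0.3098 0.4416 0.0131]
```

View pics/w4.png

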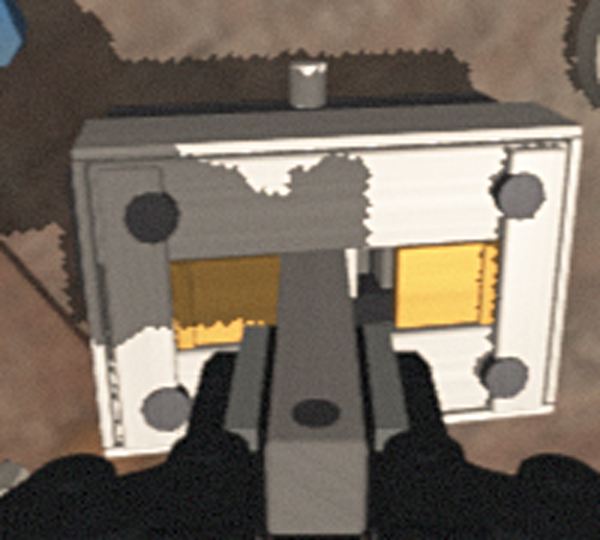

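```bash
python3 -m crank '[[1,0,-0.16,0,-1,0,0],[1,0,0,0,0,0,0],[1,0,0,0,0,0,0]]'
python3 - <<'E'
from h import *
s=get_state();print(s["eef_pos"],vec(s).as_matrix()[:,2],s['contact_force'],s['wrist_torque'])
E
```

```text
time: 12.55
eef_pos: [0.6133, 0.2462, 0.1041]
tcp_rot: [0.873, 0.48, 0.042, 0.077]
contact_force: [-1.2, -0.1, -1.8]
opening: 0.176
[0.6133 0.2462 0.1041] [ 0.1472 -0.0932 -0.9847] [-1.1721 -0.118  -1.8103] [0.2638 0.4089 0.0053]
```

```bash
python3 -m crank '[[1,0,0.32,0,2,0,0],[1,0,0.32,0,2,0,0],[1,0,0.32,0,2,0,0],[1,0,0.32,0,2,0,0],[1,0,0.32,0,2,0,0]]'
python3 -m crank '[[1,0,0,-0.2,0,0,0],[1,0,0,-0.2,0,0,0],[1,0,0,0,0,0,0]]'
python3 -m crank '[[1,0,0,-0.2,0,0,0],[1,0,0,-0.2,0,0,0],[1,0,0,0,0,0,0]]'
python3 - <<'E'
from h import *
s=get_state();print(s["eef_pos"],vec(s).as_matrix()[:,2],s['contact_force'],s['wrist_torque'])
E
```

```text
time: 13.05
eef_pos: [0.627, 0.2377, 0.1062]
tcp_rot: [0.876, 0.482, -0.0, -0.001]
contact_force: [-1.9, 1.2, -0.1]
opening: 0.181
time: 13.35
eef_pos: [0.6266, 0.2375, 0.1098]
tcp_rot: [0.876, 0.482, 0.0, 0.001]
contact_force: [-1.4, 0.4, -2.0]
opening: 0.172
time: 13.65
eef_pos: [0.6267, 0.2378, 0.1143]
tcp_rot: [0.876, 0.482, 0.0, 0.0]
contact_force: [-1.8, 0.1, -0.7]
opening: 0.18
[0.6267 0.2378 0.1143] [ 0.0007  0.     -1.    ] [-1.8032  0.1489 -0.6775] [0.1714 0.3502 0.019 ]
```

```bash
python3 -m crank '[[1,0,0,-0.1,0,0,0],[1,0,0,0,0,0,0]]'
python3 -m crank '[[1,0,0,-0.1,0,0,0],[1,0,0,0,0,0,0]]'
python3 -m crank '[[1,0,0,-0.1,0,0,0],[1,0,0,0,0,0,0]]'
python3 -m crank '[[1,0,0,-0.1,0,0,0],[1,0,0,0,0,0,0]]'
python3 -m crank '[[1,0,0,-0.1,0,0,0],[1,0,0,0,0,0,0]]'
```

```text
time: 13.85
eef_pos: [0.6267, 0.2377, 0.115]
tcp_rot: [0.876, 0.482, 0.0, 0.0]
contact_force: [-0.9, 1.3, -1.7]
opening: 0.182
time: 14.05
eef_pos: [0.6267, 0.2376, 0.1158]
tcp_rot: [0.876, 0.482, 0.0, 0.0]
contact_force: [-0.5, 0.3, -2.2]
opening: 0.177
time: 14.25
eef_pos: [0.6267, 0.2376, 0.1168]
tcp_rot: [0.876, 0.482, -0.0, 0.0]
contact_force: [-1.3, 0.5, -1.3]
opening: 0.177
time: 14.45
eef_pos: [0.6267, 0.2376, 0.1178]
tcp_rot: [0.876, 0.482, 0.0, 0.0]
contact_force: [-0.7, 0.6, -2.2]
opening: 0.175
time: 14.65
eef_pos: [0.6267, 0.2376, 0.1188]
tcp_rot: [0.876, 0.482, 0.0, 0.0]
contact_force: [-1.7, -0.3, -1.3]
opening: 0.181
```

```bash
for i in 1 2; do :; done; python3 -m crank '[[1,0,0,-0.1,0,0,0],[1,0,0,-0.1,0,0,0],[1,0,0,0,0,0,0]]'
python3 -m crank '[[1,0,0,-0.1,0,0,0],[1,0,0,-0.1,0,0,0],[1,0,0,0,0,0,0]]'
python3 -m crank '[[1,0,0,-0.1,0,0,0],[1,0,0,-0.1,0,0,0],[1,0,0,0,0,0,0]]'
python3 -m crank '[[1,0,0,-0.1,0,0,0],[1,0,0,-0.1,0,0,0],[1,0,0,0,0,0,0]]'
```

```text
time: 14.95
eef_pos: [0.6267, 0.2377, 0.121]
tcp_rot: [0.876, 0.482, 0.0, 0.0]
contact_force: [-0.8, -0.1, -1.5]
opening: 0.176
time: 15.25
eef_pos: [0.6267, 0.2376, 0.1229]
tcp_rot: [0.876, 0.482, 0.0, 0.0]
contact_force: [-0.9, 0.3, -0.9]
opening: 0.175
time: 15.55
eef_pos: [0.6267, 0.2377, 0.1249]
tcp_rot: [0.876, 0.482, 0.0, 0.0]
contact_force: [-0.6, 1.2, -1.5]
opening: 0.179
time: 15.85
eef_pos: [0.6267, 0.2376, 0.1269]
tcp_rot: [0.876, 0.482, 0.0, 0.0]
contact_force: [0.0, 1.0, -1.3]
opening: 0.177
```

```bash
python3 -m crank '[[1,0,0,-0.1,0,0,0],[1,0,0,0,0,0,0]]'
python3 -m crank '[[1,0,0,-0.1,0,0,0],[1,0,0,0,0,0,0]]'
python3 -m crank '[[1,0,0,-0.1,0,0,0],[1,0,0,0,0,0,0]]'
python3 -m crank '[[1,0,0,-0.1,0,0,0],[1,0,0,0,0,0,0]]'
```

```text
time: 16.05
eef_pos: [0.6267, 0.2376, 0.1279]
tcp_rot: [0.876, 0.482, 0.0, 0.0]
contact_force: [-0.6, 0.1, -1.1]
opening: 0.175
time: 16.25
eef_pos: [0.6267, 0.2376, 0.1288]
tcp_rot: [0.876, 0.482, 0.0, 0.0]
contact_force: [-0.8, -0.1, -2.3]
opening: 0.175
time: 16.45
eef_pos: [0.6269, 0.2376, 0.13]
tcp_rot: [0.876, 0.482, 0.0, 0.0]
contact_force: [-0.6, -0.0, -2.9]
opening: 0.178
time: 16.65
eef_pos: [0.6268, 0.2376, 0.1309]
tcp_rot: [0.876, 0.482, 0.0, 0.0]
contact_force: [0.1, -0.5, -1.8]
opening: 0.177
```

```bash
python3 -m crank '[[1,0,0,-0.1,0,0,0],[1,0,0,0,0,0,0]]'
python3 -m crank '[[1,0,0,-0.1,0,0,0],[1,0,0,0,0,0,0]]'
python3 - <<'E'
from h import *
c=read_camera("wrist");b=c["color"][120:300,150:350]
cv2.imwrite("pics/w5.png",cv2.resize(b,None,fx=3,fy=3,interpolation=cv2.INTER_CUBIC)[...,::-1])
E
```

```text
time: 16.85
eef_pos: [0.6266, 0.2376, 0.1314]
tcp_rot: [0.876, 0.482, -0.0, -0.0]
contact_force: [0.2, 0.4, -3.3]
opening: 0.178
time: 17.05
eef_pos: [0.6265, 0.2375, 0.1316]
tcp_rot: [0.876, 0.482, -0.0, -0.0]
contact_force: [1.4, 0.5, -8.2]
opening: 0.178
```

View pics/w5.png

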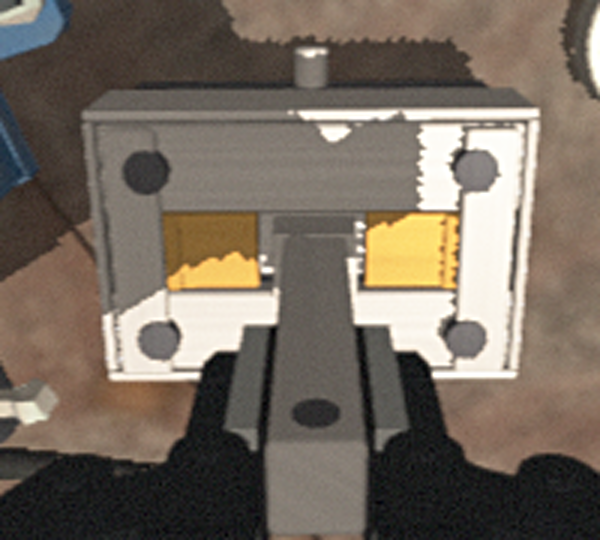

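```bash
python3 -m crank '[[1,0,0,0.2,0,0,0],[1,0,0,0.2,0,0,0],[1,0,0,0,0,0,0]]'
python3 -m crank '[[1,0,0.25,0,1.5,0,0],[1,0,0.25,0,1.5,0,0],[1,0,0.165,0,1,0,0],[1,0,0.165,0,1,0,0],[1,0,0,0,0,0,0]]'
python3 -m crank '[[1,0,0.165,0,1,0,0],[1,0,0.165,0,1,0,0],[1,0,0,0,0,0,0]]'
python3 -m crank '[[1,0,0.165,0,1,0,0],[1,0,0.165,0,1,0,0],[1,0,0,0,0,0,0]]'
```

```text
time: 17.4
eef_pos: [0.6267, 0.2377, 0.1292]
tcp_rot: [0.876, 0.482, 0.0, -0.0]
contact_force: [-0.3, -0.6, -1.9]
opening: 0.174
time: 17.9
eef_pos: [0.6339, 0.2331, 0.1285]
tcp_rot: [0.876, 0.481, -0.021, -0.039]
contact_force: [-1.5, 2.0, -0.3]
opening: 0.178
time: 18.2
eef_pos: [0.6365, 0.2313, 0.1281]
tcp_rot: [0.875, 0.48, -0.03, -0.054]
contact_force: [-1.7, 0.7, -0.7]
opening: 0.18
time: 18.5
eef_pos: [0.6391, 0.2298, 0.1278]
tcp_rot: [0.874, 0.48, -0.038, -0.07]
contact_force: [-3.4, 3.0, 1.1]
opening: 0.177
```

```bash
python3 -m crank '[[1,0,0.165,0,1,0,0],[1,0,0.165,0,1,0,0],[1,0,0,0,0,0,0]]'
python3 -m crank '[[1,0,0.165,0,1,0,0],[1,0,0,0,0,0,0]]'
python3 -m crank '[[1,0,0.165,0,1,0,0],[1,0,0,0,0,0,0]]'
```

```text
time: 18.8
eef_pos: [0.6421, 0.2279, 0.1273]
tcp_rot: [0.872, 0.479, -0.046, -0.085]
contact_force: [-4.0, 2.4, 2.1]
opening: 0.178
time: 19.0
eef_pos: [0.6434, 0.2271, 0.1269]
tcp_rot: [0.872, 0.479, -0.051, -0.092]
contact_force: [-3.6, 2.1, 2.7]
opening: 0.177
time: 19.2
eef_pos: [0.6447, 0.2262, 0.1265]
tcp_rot: [0.871, 0.478, -0.055, -0.1]
contact_force: [-3.7, 2.5, 2.5]
opening: 0.174
```

```bash
python3 -m crank '[[1,0,0.165,0,1,0,0],[1,0,0,0,0,0,0],[1,0,0,0,0,0,0]]'
python3 -m crank '[[1,0,-0.41,0,-2.5,0,0],[1,0,-0.41,0,-2.5,0,0],[1,0,-0.41,0,-2.5,0,0],[1,0,-0.41,0,-2.5,0,0],[1,0,-0.41,0,-2.5,0,0]]'
python3 -m crank '[[1,0,-0.25,0,-1.5,0,0],[1,0,-0.25,0,-1.5,0,0],[1,0,-0.25,0,-1.5,0,0],[1,0,-0.165,0,-1,0,0],[1,0,0,0,0,0,0]]'
python3 -m crank '[[1,0,-0.165,0,-1,0,0],[1,0,-0.165,0,-1,0,0],[1,0,0,0,0,0,0]]'
```

```text
time: 19.5
eef_pos: [0.646, 0.2254, 0.1262]
tcp_rot: [0.87, 0.478, -0.059, -0.107]
contact_force: [-4.2, 2.8, 3.1]
opening: 0.18
time: 20.0
eef_pos: [0.6284, 0.2357, 0.1274]
tcp_rot: [0.876, 0.482, -0.006, -0.01]
contact_force: [-2.4, 1.5, -3.5]
opening: 0.182
time: 20.5
eef_pos: [0.6217, 0.2411, 0.1298]
tcp_rot: [0.876, 0.482, 0.018, 0.031]
contact_force: [-0.5, 0.4, -2.3]
opening: 0.178
time: 20.8
eef_pos: [0.6181, 0.243, 0.1289]
tcp_rot: [0.875, 0.481, 0.025, 0.046]
contact_force: [0.2, -0.4, -1.9]
opening: 0.179
```

```bash
python3 -m crank '[[1,0,-0.165,0,-1,0,0],[1,0,-0.165,0,-1,0,0],[1,0,0,0,0,0,0]]'
python3 -m crank '[[1,0,-0.165,0,-1,0,0],[1,0,-0.165,0,-1,0,0],[1,0,0,0,0,0,0]]'
python3 -m crank '[[1,0,-0.165,0,-1,0,0],[1,0,-0.165,0,-1,0,0],[1,0,0,0,0,0,0]]'
python3 -m crank '[[1,0,-0.165,0,-1,0,0],[1,0,0,0,0,0,0]]'
```

```text
time: 21.1
eef_pos: [0.6151, 0.2449, 0.1283]
tcp_rot: [0.874, 0.481, 0.033, 0.061]
contact_force: [-0.3, 0.0, -2.2]
opening: 0.178
time: 21.4
eef_pos: [0.6124, 0.2467, 0.1279]
tcp_rot: [0.873, 0.48, 0.042, 0.077]
contact_force: [0.6, -0.1, -2.3]
opening: 0.182
time: 21.7
eef_pos: [0.6101, 0.2482, 0.1276]
tcp_rot: [0.871, 0.479, 0.051, 0.092]
contact_force: [0.8, -0.3, -1.9]
opening: 0.175
time: 21.9
eef_pos: [0.609, 0.249, 0.1275]
tcp_rot: [0.87, 0.479, 0.055, 0.1]
contact_force: [0.4, -1.8, -2.0]
opening: 0.175
```

```bash
python3 - <<'E'
from h import *
s=get_state();print(s["eef_pos"],vec(s).as_matrix()[:,2],s['contact_force'],s['wrist_torque'])
c=read_camera("wrist");b=c["color"][120:300,150:350]
cv2.imwrite("pics/w6.png",cv2.resize(b,None,fx=3,fy=3,interpolation=cv2.INTER_CUBIC)[...,::-1])
E
```

```text
[0.609  0.249  0.1275] [ 0.1917 -0.1212 -0.9739] [ 0.4409 -1.8285 -1.9889] [-0.155  -0.1642  0.0178]
```

View pics/w6.png

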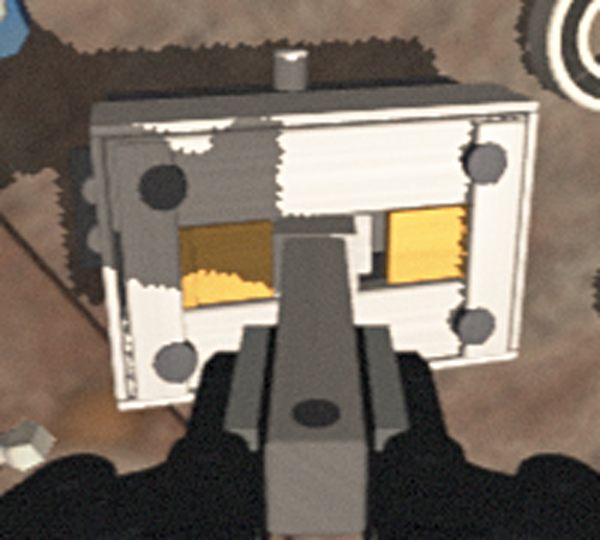

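```bash
python3 -m crank '[[1,0,-0.165,0,-1,0,0],[1,0,0,0,0,0,0]]'
python3 -m crank '[[1,0,-0.165,0,-1,0,0],[1,0,0,0,0,0,0],[1,0,0,0,0,0,0]]'
```

```text
time: 22.15
eef_pos: [0.6079, 0.2497, 0.1273]
tcp_rot: [0.87, 0.478, 0.059, 0.108]
contact_force: [2.2, -1.6, -1.0]
opening: 0.179
time: 22.45
eef_pos: [0.6067, 0.2505, 0.127]
tcp_rot: [0.869, 0.478, 0.064, 0.115]
contact_force: [2.7, -2.3, 0.3]
opening: 0.179
```

```bash
python3 -m crank '[[1,0,0.49,0,3,0,0],[1,0,0.49,0,3,0,0],[1,0,0.49,0,3,0,0],[1,0,0.49,0,3,0,0],[1,0,0.49,0,3,0,0]]'
python3 -m crank '[[1,0,0,0,0,0,0],[1,0,0,-0.1,0,0,0],[1,0,0,-0.1,0,0,0],[1,0,0,0,0,0,0]]'
python3 - <<'E'
from h import *
s=get_state();print(s["eef_pos"],vec(s).as_matrix()[:,2],s['contact_force'],s['wrist_torque'])
c=read_camera("wrist");b=c["color"][120:300,150:350]
cv2.imwrite("pics/w7.png",cv2.resize(b,None,fx=3,fy=3,interpolation=cv2.INTER_CUBIC)[...,::-1])
E
```

```text
time: 22.95
eef_pos: [0.6254, 0.2382, 0.1291]
tcp_rot: [0.876, 0.482, -0.002, -0.002]
contact_force: [-0.3, 0.2, -2.2]
opening: 0.177
time: 23.35
eef_pos: [0.6257, 0.2384, 0.1321]
tcp_rot: [0.876, 0.482, -0.0, -0.0]
contact_force: [-0.2, -0.5, -1.7]
opening: 0.173
[0.6257 0.2384 0.1321] [-0.0003  0.     -1.    ] [-0.1552 -0.4581 -1.7014] [ 0.0558  0.0056 -0.0264]
```

View pics/w7.png

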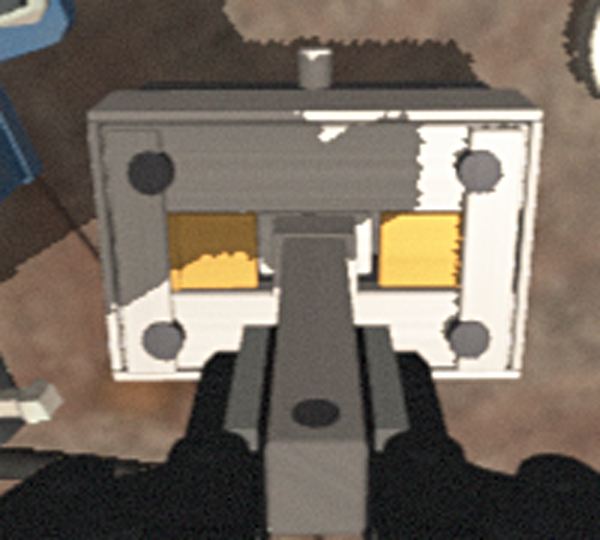

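```bash
python3 -m crank '[[1,0,0,-0.05,0,0,0],[1,0,0,0,0,0,0]]'
python3 -m crank '[[1,0,0,-0.05,0,0,0],[1,0,0,0,0,0,0]]'
python3 -m crank '[[1,0,0,-0.05,0,0,0],[1,0,0,0,0,0,0]]'
```

```text
time: 23.6
eef_pos: [0.6263, 0.238, 0.1329]
tcp_rot: [0.876, 0.482, 0.0, 0.0]
contact_force: [0.1, 0.1, -1.8]
opening: 0.177
time: 23.8
eef_pos: [0.6265, 0.2377, 0.1333]
tcp_rot: [0.876, 0.482, 0.0, 0.0]
contact_force: [-0.8, 0.4, -2.4]
opening: 0.178
time: 24.0
eef_pos: [0.6265, 0.2377, 0.1338]
tcp_rot: [0.876, 0.482, 0.0, 0.0]
contact_force: [-0.0, 0.0, -1.8]
opening: 0.178
```

```bash
python3 -m crank '[[1,0,0,-0.1,0,0,0],[1,0,0,0,0,0,0]]'
python3 -m crank '[[1,0,0,-0.1,0,0,0],[1,0,0,0,0,0,0]]'
python3 -m crank '[[1,0,0,-0.1,0,0,0],[1,0,0,0,0,0,0]]'
python3 -m crank '[[1,0,0,-0.1,0,0,0],[1,0,0,0,0,0,0]]'
```

```text
time: 24.2
eef_pos: [0.6266, 0.2377, 0.1349]
tcp_rot: [0.876, 0.482, 0.0, 0.0]
contact_force: [0.5, -0.9, -1.4]
opening: 0.179
time: 24.4
eef_pos: [0.6266, 0.2377, 0.1359]
tcp_rot: [0.876, 0.482, 0.0, 0.0]
contact_force: [0.7, 0.4, -1.8]
opening: 0.182
time: 24.6
eef_pos: [0.6266, 0.2377, 0.1369]
tcp_rot: [0.876, 0.482, 0.0, 0.0]
contact_force: [0.1, 0.7, -2.6]
opening: 0.179
time: 24.8
eef_pos: [0.6266, 0.2377, 0.1379]
tcp_rot: [0.876, 0.482, 0.0, 0.0]
contact_force: [1.0, -0.7, -1.5]
opening: 0.179
```

```bash
python3 -m crank '[[1,0,0,-0.2,0,0,0],[1,0,0,-0.2,0,0,0],[1,0,0,-0.2,0,0,0]]'
python3 -m crank '[[1,0,0,-0.2,0,0,0],[1,0,0,-0.2,0,0,0],[1,0,0,-0.2,0,0,0]]'
python3 -m crank '[[1,0,0,-0.3,0,0,0],[1,0,0,-0.3,0,0,0],[1,0,0,-0.3,0,0,0],[1,0,0,-0.3,0,0,0],[1,0,0,-0.3,0,0,0]]'
python3 -m crank '[[1,0,0,-2,0,0,0],[1,0,0,-2,0,0,0],[1,0,0,-2,0,0,0],[1,0,0,0,0,0,0]]'
python3 - <<'E'
from h import *
s=get_state();print(s["eef_pos"],vec(s).as_matrix(),s['contact_force'],s['wrist_torque'])
for n in("scene","wrist"):
    c=read_camera(n);cv2.imwrite(f"pics/{n}8.png",c["color"][...,::-1])
E
```

```text
time: 25.1
eef_pos: [0.6265, 0.2377, 0.1439]
tcp_rot: [0.876, 0.482, 0.0, 0.0]
contact_force: [-0.8, 0.2, -1.8]
opening: 0.177
time: 25.4
eef_pos: [0.6265, 0.2377, 0.15]
tcp_rot: [0.876, 0.482, 0.0, 0.0]
contact_force: [0.5, -0.1, -1.4]
opening: 0.177
time: 25.9
eef_pos: [0.6265, 0.2377, 0.165]
tcp_rot: [0.876, 0.482, 0.0, 0.0]
contact_force: [-0.5, -0.0, -2.2]
opening: 0.175
time: 26.3
eef_pos: [0.6284, 0.2382, 0.2292]
tcp_rot: [0.876, 0.482, 0.004, 0.001]
contact_force: [0.0, 0.3, -1.2]
opening: 0.176
[0.6284 0.2382 0.2292] [[ 0.536   0.8442  0.0076]
 [ 0.8442 -0.536   0.0017]
 [ 0.0055  0.0055 -1.    ]] [ 0.0306  0.3229 -1.1616] [ 0.037  -0.0532 -0.0044]
```

View pics/scene8.png

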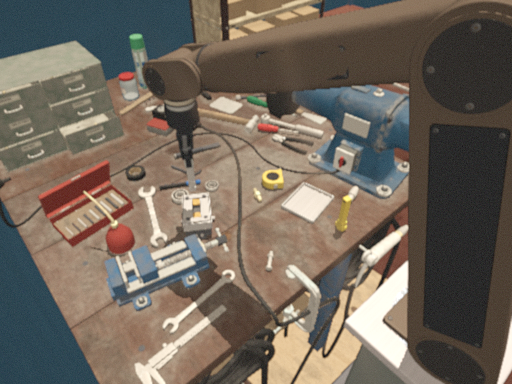

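View pics/wrist8.png

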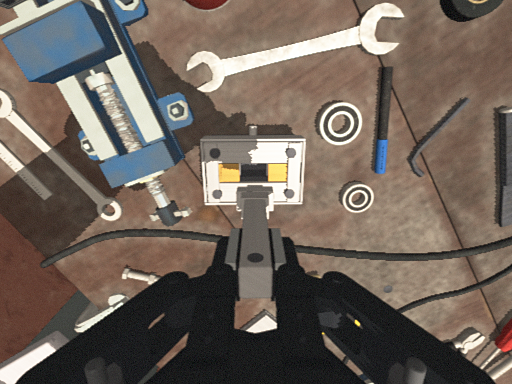

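```bash
python3 -m crank '[[1,-2,0.3,0,0,0,0],[1,-3.5,0.3,0,0,0,0],[1,-4,0.3,0,0,0,0],[1,-4,0.3,0,0,0,0],[1,-4,0.3,0,0,0,0]]'
python3 -m crank '[[1,-4,0.3,0,0,0,0],[1,-4,0.3,0,0,0,0],[1,-4,0.3,0,0,0,0],[1,-2.5,0.3,0,0,0,0],[1,-1.5,0.2,0,0,0,0]]'
python3 -m crank '[[1,0,0,0,0,0,0],[1,0,0,0,0,0,0]]'
python3 - <<'E'
from h import *
s=get_state();print(s["eef_pos"],vec(s).as_matrix(),s['contact_force'],s['wrist_torque'])
for n in("scene","top"):
    c=read_camera(n);cv2.imwrite(f"pics/{n}9.png",c["color"][...,::-1]);print(proj(c,[.469,-.0595,.004]))
E
```

```text
time: 26.9
eef_pos: [0.5434, 0.0808, 0.2225]
tcp_rot: [0.876, 0.482, -0.002, -0.001]
contact_force: [0.2, -0.7, -1.6]
opening: 0.18
time: 27.4
eef_pos: [0.4695, -0.0619, 0.2228]
tcp_rot: [0.877, 0.481, -0.001, -0.001]
contact_force: [0.1, -0.8, -1.5]
opening: 0.179
time: 27.6
eef_pos: [0.4709, -0.0604, 0.2235]
tcp_rot: [0.877, 0.481, -0.0, -0.001]
contact_force: [-0.6, -0.0, -2.7]
opening: 0.178
[ 0.4709 -0.0604  0.2235] [[ 0.5368  0.8437 -0.0017]
 [ 0.8437 -0.5368  0.0012]
 [ 0.0001 -0.002  -1.    ]] [-0.5961 -0.0451 -2.7414] [ 0.0449 -0.0203  0.0281]
[np.float64(307.8743294471386), np.float64(202.5161460585861)]
[np.float64(318.27440220529684), np.float64(222.14064559701384)]
```

View pics/scene9.png

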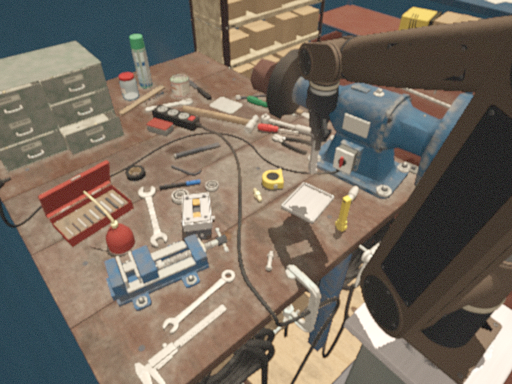

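View pics/top9.png

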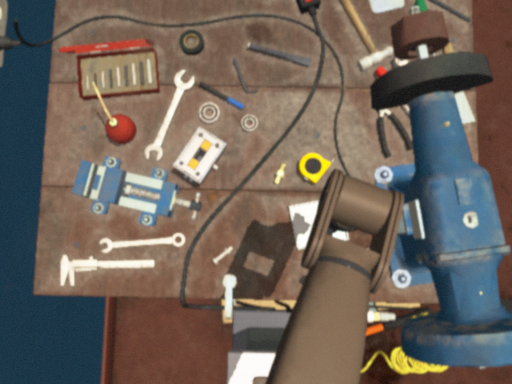

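```bash
python3 -m crank '[[1,0,0,3,0,0,0],[1,0,0,3,0,0,0],[1,0,0,2.5,0,0,0],[1,0,0,1,0,0,0],[1,0,0,0.7,0,0,0]]'
python3 -m crank '[[1,0,0,0,0,0,0],[1,0,0,0,0,0,0]]'
python3 - <<'E'
from h import *
s=get_state();print(s["eef_pos"],vec(s).as_matrix()[:,2],s['contact_force'],s['wrist_torque'])
c=read_camera("scene");cv2.imwrite("pics/s10.png",cv2.resize(c["color"][110:240,260:370],None,fx=4.5,fy=4.5,interpolation=cv2.INTER_CUBIC)[...,::-1])
E
```

```text
time: 28.2
eef_pos: [0.4713, -0.0599, 0.1218]
tcp_rot: [0.876, 0.482, -0.0, -0.001]
contact_force: [-0.6, -0.1, -2.5]
opening: 0.177
time: 28.4
eef_pos: [0.4724, -0.0608, 0.1239]
tcp_rot: [0.876, 0.482, 0.001, 0.001]
contact_force: [-0.7, 0.2, -1.1]
opening: 0.177
[ 0.4724 -0.0608  0.1239] [ 0.0021 -0.0007 -1.    ] [-0.7437  0.184  -1.1212] [-0.0161  0.0134 -0.0487]
```

View pics/s10.png

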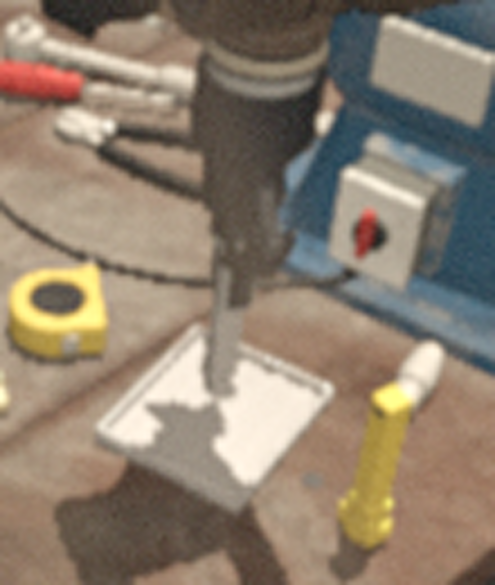

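```bash
python3 -m crank '[[1,0,0,0.8,0,0,0],[1,0,0,0.8,0,0,0],[1,0,0,0,0,0,0],[1,0,0,0,0,0,0]]'
python3 -m crank '[[1,0,0,0.1,0,0,0],[1,0,0,0.1,0,0,0],[1,0,0,0,0,0,0]]'
python3 -m crank '[[1,0,0,0.1,0,0,0],[1,0,0,0,0,0,0]]'
python3 -m crank '[[1,0,0,0.1,0,0,0],[1,0,0,0,0,0,0]]'
```

```text
time: 28.85
eef_pos: [0.4711, -0.0606, 0.1062]
tcp_rot: [0.876, 0.482, -0.0, -0.0]
contact_force: [-0.1, -0.8, -3.0]
opening: 0.178
time: 29.15
eef_pos: [0.4714, -0.0607, 0.1047]
tcp_rot: [0.876, 0.482, 0.0, 0.0]
contact_force: [0.6, 0.0, -2.3]
opening: 0.17
time: 29.35
eef_pos: [0.4713, -0.0606, 0.1036]
tcp_rot: [0.876, 0.482, -0.0, -0.0]
contact_force: [-0.5, -0.2, -1.7]
opening: 0.18
time: 29.55
eef_pos: [0.4713, -0.0606, 0.1026]
tcp_rot: [0.876, 0.482, -0.0, -0.0]
contact_force: [0.4, 0.3, -2.3]
opening: 0.178
```

```bash
python3 -m crank '[[1,0,0,0.05,0,0,0],[1,0,0,0,0,0,0]]'
python3 -m crank '[[1,0,0,0.05,0,0,0],[1,0,0,0,0,0,0]]'
python3 -m crank '[[1,0,0,0.05,0,0,0],[1,0,0,0,0,0,0]]'
python3 -m crank '[[1,0,0,0.05,0,0,0],[1,0,0,0,0,0,0]]'
```

```text
time: 29.75
eef_pos: [0.4715, -0.0606, 0.1024]
tcp_rot: [0.876, 0.482, -0.0, -0.0]
contact_force: [-1.5, 0.5, -0.1]
opening: 0.178
time: 29.95
eef_pos: [0.4716, -0.0606, 0.1024]
tcp_rot: [0.876, 0.482, -0.0, -0.0]
contact_force: [-2.4, 0.9, 5.0]
opening: 0.178
time: 30.15
eef_pos: [0.4717, -0.0607, 0.1024]
tcp_rot: [0.876, 0.482, -0.0, -0.0]
contact_force: [-3.5, 1.8, 7.9]
opening: 0.178
time: 30.35
eef_pos: [0.4718, -0.0607, 0.1024]
tcp_rot: [0.876, 0.482, -0.0, -0.0]
contact_force: [-4.7, 1.4, 9.7]
opening: 0.176
```

```bash
python3 -m crank '[[1,0,0,-0.1,0,0,0],[1,0,0,0,0,0,0],[1,0,0,0,0,0,0]]' 20
python3 -m crank '[[0.6,0,0,0,0,0,0],[0.55,0,0,0,0,0,0],[0.5,0,0,0,0,0,0],[0.4,0,0,0,0,0,0],[0.2,0,0,0,0,0,0]]'
python3 -m crank '[[0,0,0,0,0,0,0],[0,0,0,0,0,0,0]]'
python3 - <<'E'
from h import *
c=read_camera("wrist");cv2.imwrite("pics/w11.png",c["color"][...,::-1])
c=read_camera("scene");cv2.imwrite("pics/s11.png",cv2.resize(c["color"][110:240,260:370],None,fx=4.5,fy=4.5,interpolation=cv2.INTER_CUBIC)[...,::-1])
print(get_state()["contact_force"])
E
```

```text
time: 30.65
eef_pos: [0.4716, -0.0607, 0.1024]
tcp_rot: [0.876, 0.482, -0.0, -0.0]
contact_force: [-3.4, 0.3, 6.6]
opening: 0.174
time: 31.15
eef_pos: [0.4714, -0.0607, 0.1015]
tcp_rot: [0.876, 0.482, -0.0, 0.0]
contact_force: [0.2, 0.7, -0.3]
opening: 0.395
time: 31.35
eef_pos: [0.4714, -0.0607, 0.1017]
tcp_rot: [0.876, 0.482, 0.0, 0.0]
contact_force: [0.1, 0.1, 0.2]
opening: 0.501
[0.1345 0.5855 0.5483]
```

View pics/w11.png

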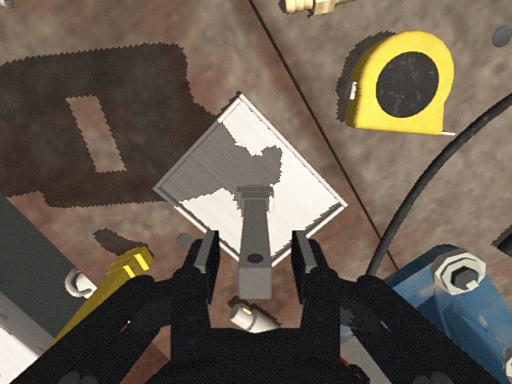

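View pics/s11.png

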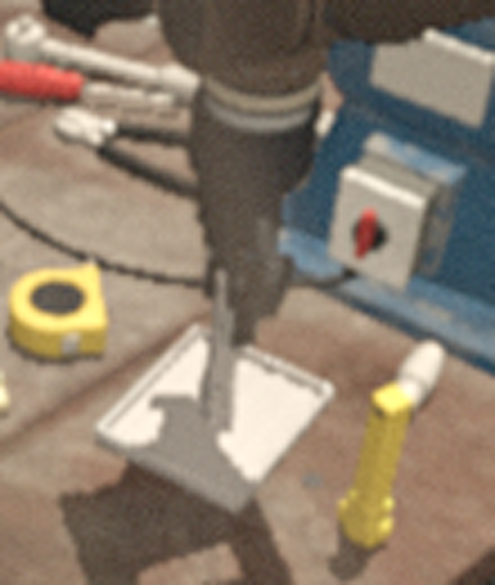

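```bash
python3 -m crank '[[-0.2,0,0,-1,0,0,0],[-0.2,0,0,-1.5,0,0,0],[-0.2,0,0,-2,0,0,0],[-0.2,0,0,-3,0,0,0],[-0.2,0,0,-3,0,0,0]]'
python3 -m crank '[[-0.2,4,0,-3,0,0,0],[-0.2,4,0,0,0,0,0],[-0.2,4,0,0,0,0,0],[-0.2,4,0,0,0,0,0],[-0.2,0,0,0,0,0,0]]'
python3 - <<'E'
from h import *
C={n:read_camera(n) for n in("scene","top","wrist")}
for n,c in C.items(): cv2.imwrite(f"pics/{n}12.png",c["color"][...,::-1])
for n in("scene","top"):
  for d in place_of("pin",n)[:3]+place_of("pin_top",n)[:3]: print(n,round(d["p"],2),d["location"],atz(C[n],d["location"],.004),atz(C[n],d["location"],.124))
print(get_state()["eef_pos"])
E
```

```text
time: 31.95
eef_pos: [0.4712, -0.0606, 0.2082]
tcp_rot: [0.876, 0.482, -0.0, -0.0]
contact_force: [0.8, -0.2, 0.4]
opening: 0.601
time: 32.45
eef_pos: [0.5587, 0.0777, 0.2377]
tcp_rot: [0.875, 0.483, 0.001, -0.0]
contact_force: [-0.9, -0.3, -0.2]
opening: 0.6
scene 0.89 [339.3, 227.4] [ 0.3409 -0.053   0.004 ] [0.2856 0.0435 0.124 ]
scene 0.66 [306.1, 198.7] [ 0.484  -0.0677  0.004 ] [0.4075 0.031  0.124 ]
scene 0.76 [345.3, 199.0] [ 0.4034 -0.1581  0.004 ] [ 0.3388 -0.046   0.124 ]
scene 0.51 [310.7, 171.1] [ 0.5648 -0.1767  0.004 ] [ 0.4762 -0.0618  0.124 ]
top 0.69 [318.4, 275.7] [ 0.337  -0.0605  0.004 ] [ 0.3435 -0.0442  0.124 ]
top 0.67 [319.7, 218.3] [ 0.4787 -0.063   0.004 ] [ 0.4706 -0.0465  0.124 ]
top 0.45 [201.6, 161.3] [0.6171 0.2377 0.004 ] [0.5948 0.2234 0.124 ]
top 0.57 [324.5, 220.7] [ 0.4729 -0.075   0.004 ] [ 0.4654 -0.0572  0.124 ]
top 0.45 [320.7, 278.5] [ 0.3304 -0.0662  0.004 ] [ 0.3375 -0.0493  0.124 ]
top 0.34 [320.7, 224.4] [ 0.4635 -0.0656  0.004 ] [ 0.457  -0.0488  0.124 ]
[0.5568 0.0735 0.2369]
```

View pics/scene12.png

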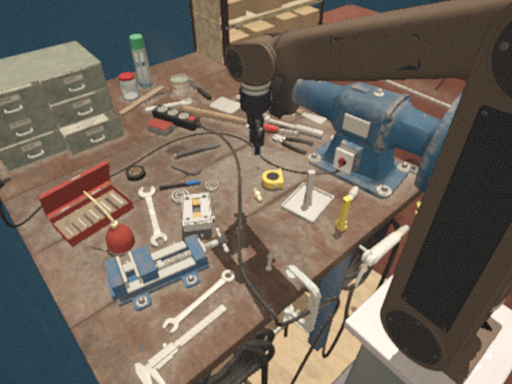

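View pics/top12.png

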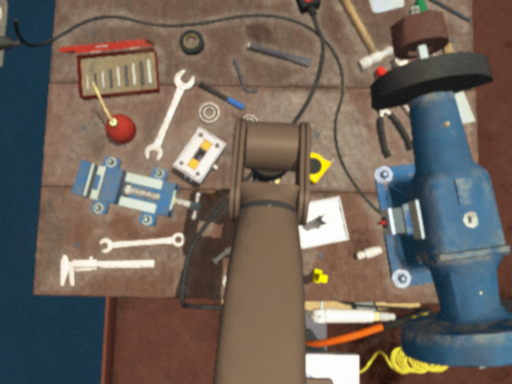

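View pics/wrist12.png

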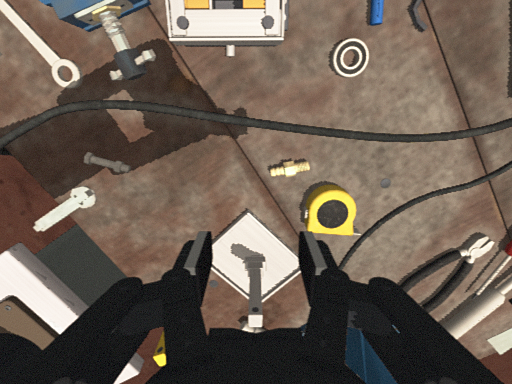

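Pin stands upright mid-tray: scene base (307,203), top (311,172). The wrist view agrees (base 253,258), the jig is empty and the gripper is clear. I'll let the arm settle, then hand in.

```bash
python3 -m crank '[[-0.2,0,0,0,0,0,0],[-0.2,0,0,0,0,0,0],[-0.2,0,0,0,0,0,0]]'; python3 -c "
from plant import *
print(sign_off())"
```

```text
time: 33.1
eef_pos: [0.5571, 0.0741, 0.2368]
tcp_rot: [0.876, 0.481, 0.0, 0.0]
contact_force: [-0.4, -0.1, 0.1]
opening: 0.6
the job is handed in; nothing more can be done
None
```

The stepped pin is out of the jig and standing upright on its foot near the centre of the drip tray. I handed the job in at about 33 s.

**Getting it out:** I gripped the grey pin, not the yellow look-alike, and raised it 2 mm. I leaned it about 9° one way and 10° the other, then lifted it to the foot-shoulder jam. That jam came at about 29 mm lift with 8 N on the wrist, so h is about 12 mm. I eased down about 3 mm and leaned it again, about 14° one way and 15° the other. After that it rose out with no force beyond its own weight.

**Forces:** The highest force I read while leaning or lifting was about 8 N. It reached about 11 N as I set the pin down in the tray.

**Last checks:** Views from the scene and wrist cameras show the pin upright in the tray. The jig is empty and the gripper was clear, with the wrist force near zero. I saw no bystanders moved, though the arm hid part of the bench from the top camera.

**Things that didn't match:**
- **Pin position:** The networks' estimates of the pin's position in the tray differed by up to about 1 cm.
- **Lean stops:** I didn't feel a hard stop when leaning. The angles went slightly past the stated ranges at low force.
- **Left keeper:** It looked borderline in the picture, but the pin passed it freely.

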